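Tip the used stoppers into the wash basket and hold the ultrasonic cleaner open

ROBOT

A 6-joint arm with a two-finger parallel gripper is mounted at the origin on a cart in front of the work surface, level with it; the furniture and walls round the work are solid. World frame = base frame: x ahead of the robot, y to its left, z up, the work surface at z = 0. Lengths are in m, angles in rad, forces in N, time in s.
With the tool pointing down it reaches from about 0.375 to 0.9 m from the base axis. Payload 3.1 kg.
Tool frame: the origin (TCP) lies midway between the tips of the shut fingers; the grasp point (between the pads) lies 19 mm behind it (pinch_z is the distance from the TCP to the grasp point, in m); z points along the fingers, y is the line along which they close (so a half turn about z gives the same grasp; the last joint's range is limited). The gripper opens to 85 mm and grips with 20 to 120 N. Pads are 22 mm wide; open, the fingers measure 114 mm over their backs; the gripper's body (76 mm by 85 mm) begins 54 mm behind the grasp point. The pads swing forward as they close: fully open they stand 13 mm farther back than shut.
Start: joints at [1.161, 0.527, 1.433, -0, 1.181, -0.178], TCP at [0.143, 0.608, 0.231] pointing down, gripper open.
Joint ranges: [-3.08, 3.08], [-0.75, 2.2], [0.22, 2.44], [-1.43, 4.57], [0, 2.65], [-2.85, 2.85]. Speed limits (rad/s): [2.79, 2.79, 3.14, 3.14, 3.14, 3.14].

INTERFACE

Orientations are given as a unit quaternion [x, y, z, w].
In Python, from station import sense, snapshot, camera_params, sign_off, pinch_z gives the robot as it stands. The module is installed in compiled form; this text tells all that it offers.
- The arm moves only by the shell command python3 -m handwheel 'ROWS' [FORCE]. ROWS is JSON, a list that holds one entry, the list of rows, each a list of 7 numbers: the turn, a rotation vector about the tool's x, y, z in degrees, then the shift along the tool's x, y, z in m, then the opening, from 0 (shut) to 1 (fully open). A call has 1 to 20 rows; each row shifts and turns the commanded pose from where the row before left it, along the tool's axes as they then stand; what a row does not reach is not made up. A row lasts 1/8 s, in which the tool goes at most 62.5 mm and 10.7 degrees, less where a joint would pass 70% of its speed; a pose out of reach is approached as far as the arm can. A call with a gripper value outside its range is refused whole. The fingers move at their own pace and stop on an object; FORCE is the grip in N (left out, the last holds). Time passes only in rows, so rows that do not move let the fingers close. It gives the time, the measured TCP pose, the force, the opening and the grip force at its end, in the units of the state.
- sense(): the state, without advancing time (a new reading comes with each control period).
- snapshot(name): name is "side" or "top" or "wrist"; returns the picture (420x560x3 uint8, red, green, blue); there is no depth.
- camera_params(name): a dict with "fx", "fy", "cx", "cy" (pixels), "world_to_cam" (4x4, takes a point from world to camera coordinates); the wrist camera has in their place "mount" (4x4, takes a point from camera to tool coordinates, whose origin is the TCP and whose axes are the flange's). Camera axes: x right, y down, z forward; pixel columns grow to the right and rows downward; lengths in m; the calibration is good to about 2 mm. A picture is of the moment at which its call begins: read the wrist's pose just before it. camera_params takes no time and is no camera call.
- sign_off(): hands the job in; it is judged then, once.
The state is a dict: "t": time; "q": joint angles; "qd": joint speeds; "tau": joint torques, N m; "tcp_pos": TCP position; "tool_rot": TCP orientation; "force": force on the tool from outside, world axes, zero at the start; "ft_torque": the same for the moment, N m; "finger_gap": opening from 0.0 (shut) to 1.0 (fully open); "gripper_force": force on a finger pad.
Only numpy, scipy, OpenCV 4.12 (cv2) and the standard library are available. Lean on these libraries where they do the work, as an engineer would, in place of code of your own. Each camera call takes 0.05 s, during which the arm holds its last target. There are 200 camera calls.

TASK

Pick up the steel tray by its black grip, tip the four used rubber stoppers off its open lip into the wire wash basket, leaving the basket where it stands, and set the empty tray flat on the bench. Then take the ultrasonic cleaner's spring-closed lid by its black T-handle, raise it to 50 degrees from closed and finish while holding it there, so that a colleague can lower the basket in with both hands while the wet lid still drips into the tank; it falls shut if let go. Do not shift or knock over the brown bottle or the small beaker.

Things in the scene. Friction and masses are not known exactly. Their poses are not given: they have to be found in the camera images.
- tray: Stainless steel scoop tray, 0.16 kg. Its pan is 120 mm long (own x), 96 mm wide (own y), with 28 mm high, 3 mm thick walls on both sides and at the rear and a 3 mm floor; the end towards its own -x is open (the lip). Origin: centre of the pan's underside, z up; it stands on the bench.
- tray_grip (a point): Centre of the tray's black horizontal grip, which runs along the tray's x behind the rear wall: 72 mm long (76 to 148 mm from the pan's centre), 18 mm wide (tray y), 15 mm thick, its centre 40 mm above the tray's underside and 110 mm from the pan's centre towards +x. Pinch it across the tray's y from above. Axes as the tray's.
- tray_lip (a point): Middle of the open lip's upper edge, 60 mm from the pan's centre towards the tray's -x, on the pan floor (3 mm above the underside). Axes as the tray's.
- stopper_a: Red-brown rubber stopper, a cone 34 mm wide below, 25 mm high, 12 g, standing wide end down on the tray at the start. Origin: centre of its wide end. Stoppers slide on the tray at a slope of about 25 to 40 degrees.
- stopper_b: Red-brown rubber stopper like stopper_a, 34 mm wide, 25 mm high.
- stopper_c: Smaller red-brown rubber stopper, 24 mm wide below, 20 mm high, 12 g. Origin: centre of its wide end.
- stopper_d: Small stopper like stopper_c, 24 mm wide, 20 mm high.
- basket: Open wire wash basket of bright steel, 0.45 kg, loose on the bench: 170 mm long (own x), 110 mm wide (own y), rim 55 mm above the bench, walls 3 mm, floor 8 mm above the bench. Its two wire bails hang folded down outside the short ends, so the rim is free all round. Origin: centre of its underside.
- cleaner: Bench-top ultrasonic cleaner, fixed on the bench: white housing 170 mm deep (own x), 236 mm wide (own y), 118 mm high, control panel on its front (own -x, roughly towards the robot), lid on top hinged along the rear. Lid closed, its flat top is 133 mm above the bench. Origin: centre of the underside.
- lid (a joint): Angle of the cleaner's lid in rad: 0 closed (flat), grows as the front edge rises, stop at 1.7. 50 degrees is 0.873. The lid weighs about 0.3 kg and a spring in the hinge helps its weight to shut it from every angle; it needs about 2 to 4 N at the handle.
- lid_handle (a point): Centre of the black T-handle near the lid's front edge: a round bar 20 mm thick, 42 mm long, along the hinge direction, flat ends, on a 12 mm stem. 30 mm above the lid's top; 150 mm in front of the hinge axis and 37 mm above it (lid closed). Axes turn with the lid (x towards the hinge, y along it). Pinched on its flat ends from above it can turn between the fingers as the lid swings.
- lid_hinge (a point): Point on the lid's hinge axis, in the middle of the rear edge, 126 mm above the bench. The axis runs along the cleaner's y.
- brown_bottle: Bystander: brown reagent bottle with a black cap, 51 mm wide, 106 mm high. Origin: centre of its underside.
- beaker: Bystander: small glass beaker, 54 mm wide, 70 mm high. Origin: centre of its underside.
Things that resemble listed ones, but are neither listed nor needed, are in the scene too. Leave any green or turquoise look-alike of the stopper_b alone.

How it is judged:
By the outcome, as a careful person would: the job done as asked, in the order asked, and still so for the second after the job is handed in, while the arm keeps its last pose, push and grip.
It also fails if it takes over 67 s, if anything falls off the work surface, if the arm or the gripper's body presses on something with over 40 N, if the wrist force passes 120 N, or if a joint passes its speed limit or range.

## Working session

There is one attempt and no reset: what is moved stays moved. The work goes in short steps, Python scripts to look and compute and a shell command to move; the robot and the scene stay as the last step left them, time stands still between calls to the robot, and variables do not carry over. Pictures are saved under pics/ and viewed, at most 10 in all, crops included, and the job is handed in when it is done.

```bash
mkdir -p pics; cat > h.py <<'E'
import numpy as np, cv2
from station import *
def snap(n,f):
    im=snapshot(n); cv2.imwrite('pics/'+f,cv2.cvtColor(im,cv2.COLOR_RGB2BGR)); return im
def ray(n,u,v,z):
    p=camera_params(n); M=np.linalg.inv(p['world_to_cam'])
    d=M[:3,:3]@[(u-p['cx'])/p['fx'],(v-p['cy'])/p['fy'],1]; o=M[:3,3]
    return o+d*(z-o[2])/d[2]
E
python3 - <<'E'
from h import *
s=sense(); print(s, pinch_z)
for n in('top','side'): snap(n,n+'0.png'); p=camera_params(n);print(n,p['fx'],np.linalg.inv(p['world_to_cam']).round(3).tolist())
print(camera_params('wrist'))
E
```

```text
{'t': 0.0, 'q': array([ 1.16151098e+00,  5.28453023e-01,  1.43391539e+00,  9.40359144e-06,
        1.18138685e+00, -1.78478778e-01]), 'qd': array([ 3.26144711e-04,  6.98672150e-05,  6.81253029e-04, -1.62587336e-03,
       -2.64725727e-04,  4.77621226e-04]), 'tau': array([-8.16215925e-05, -4.42343938e+01, -1.78028691e+01, -3.70298567e-04,
        8.33933096e-03, -1.57092813e-05]), 'tcp_pos': array([0.14264208, 0.60776702, 0.23033753]), 'tool_rot': array([ 1.15149011e-01,  9.93347641e-01, -1.03368637e-03, -3.17383113e-04]), 'force': array([ 0.10107944, -0.43216113, -1.16519312]), 'ft_torque': array([-0.00814443, -0.04006925, -0.00553979]), 'gripper_force': 0.0, 'finger_gap': 1.0041135619449035} 0.0187
top 538.0777299862158 [[0.027, -0.985, 0.169, 0.334], [-1.0, -0.025, 0.014, 0.056], [-0.01, -0.169, -0.986, 1.635], [0.0, 0.0, 0.0, 1.0]]
side 456.1238044626649 [[-0.997, 0.031, -0.073, 0.654], [0.078, 0.56, -0.825, 1.088], [0.015, -0.828, -0.56, 0.841], [0.0, 0.0, 0.0, 1.0]]
{'fx': 310.15508914972105, 'fy': 310.15508914972105, 'cx': 278.7907857352265, 'cy': 209.48903843042035, 'mount': array([[-1.15197783e-03, -9.48113764e-01, -3.17929180e-01,
         8.11380817e-02],
       [ 9.99999020e-01, -8.39209150e-04, -1.12072428e-03,
         6.17375163e-04],
       [ 7.95765040e-04, -3.17930159e-01,  9.48113802e-01,
        -1.43039653e-01],
       [ 0.00000000e+00,  0.00000000e+00,  0.00000000e+00,
         1.00000000e+00]])}
```

View pics/top0.png

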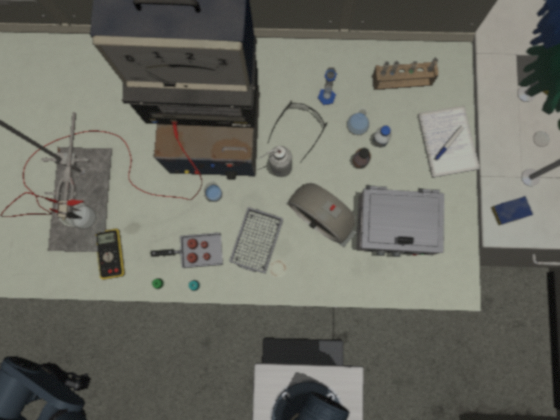

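View pics/side0.png

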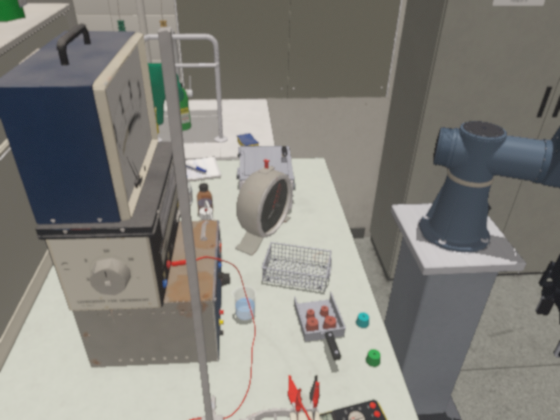

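Top: tray at about (202,250) with its grip to the left (163,253), basket at (257,240), cleaner at (402,220) with T-handle at (404,240), a rounded lamp-like object at (322,210), green and turquoise look-alikes at (157,284) and (194,285), and the beaker probably at (213,193) or (278,268). Side: the same layout from the left of the bench. I'll enlarge the working region.

```bash
python3 - <<'E'
from h import *
a=cv2.imread('pics/top0.png')[175:300,140:300]; cv2.imwrite('pics/c1.png',cv2.resize(a,None,fx=5,fy=4.7,interpolation=cv2.INTER_CUBIC))
a=cv2.imread('pics/top0.png')[115:265,280:460]; b=cv2.imread('pics/side0.png')[140:370,180:380]
cv2.imwrite('pics/c2.png',np.hstack([cv2.resize(a,(420,350),interpolation=2),cv2.resize(b,(380,437),interpolation=2)[:350]]))
for nm,u,v,z in [('grip',163,253,.04),('panR',222,250,.028),('pan',202,250,.003),('basket',257,240,.055),('handle',404,240,.163),('clL',360,220,.13),('bottle',361,157,.1),('beaker?',278,268,.05)]: print(nm,ray('top',u,v,z).round(3))
E
```

```text
grip [0.462 0.44  0.04 ]
panR [0.476 0.267 0.028]
pan [0.477 0.331 0.003]
basket [0.506 0.161 0.055]
handle [ 0.505 -0.249  0.163]
clL [ 0.562 -0.133  0.13 ]
bottle [ 0.754 -0.139  0.1  ]
beaker? [0.426 0.097 0.05 ]
```

View pics/c1.png

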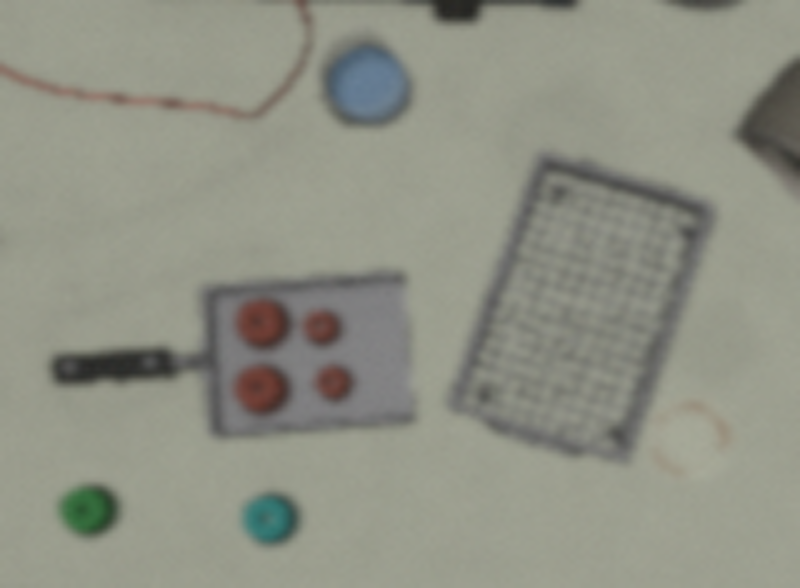

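View pics/c2.png

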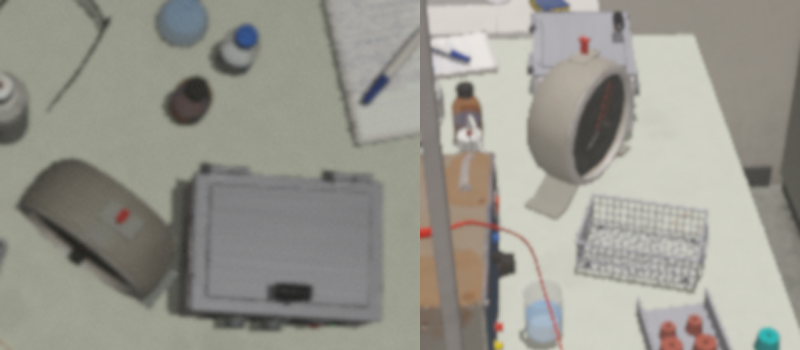

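c1: the grip runs from (55,370) to (175,362). Pan corners are (207,288), (213,435), (413,420), (403,275), with four stoppers at (262,322), (262,388), (322,327), (334,382). Basket corners are (545,158), (712,208), (628,455), (455,400); the beaker is at (367,85). c2: T-handle bar from (270,291) to (312,293), lid rear corners at (200,170) and (382,178), front corners at (190,315) and (378,320). A big round meter stands left of the cleaner, near (100,225).

```bash
python3 - <<'E'
from h import *
c1=lambda x,y,z: ray('top',140+x/5,175+y/4.7,z)
c2=lambda x,y,z: ray('top',280+x*.4286,115+y*.4286,z)
for nm,pts,z in [('grip',[(55,370),(175,362)],.045),('pan',[(207,288),(213,435),(413,420),(403,275)],.028),('basket',[(545,158),(712,208),(628,455),(455,400)],.055),('beak',[(367,85)],.06),('stop',[(262,322),(262,388),(322,327),(334,382)],.026)]:
    P=np.array([c1(*p,z)[:2] for p in pts]); print(nm,P.round(3).tolist(),P.mean(0).round(3)); 
    if len(P)==4: print(np.linalg.norm(P-np.roll(P,-1,0),axis=1).round(3))
for nm,pts,z in [('handle',[(270,291),(312,293)],.17),('lid',[(200,170),(382,178),(378,320),(190,315)],.133),('meter',[(20,205),(75,160),(172,250),(150,305)],.1),('bottle',[(196,92)],.106)]:
    P=np.array([c2(*p,z)[:2] for p in pts]); print(nm,P.round(3).tolist(),P.mean(0).round(3))
    print(np.linalg.norm(P-np.roll(P,-1,0),axis=1).round(3))
E
```

```text
grip [[0.458, 0.475], [0.465, 0.404]] [0.462 0.439]
pan [[0.514, 0.391], [0.421, 0.382], [0.434, 0.263], [0.526, 0.273]] [0.474 0.327]
[0.094 0.12  0.093 0.118]
basket [[0.599, 0.188], [0.57, 0.088], [0.414, 0.133], [0.445, 0.235]] [0.507 0.161]
[0.105 0.163 0.107 0.161]
beak [[0.643, 0.296]] [0.643 0.296]
stop [[0.494, 0.357], [0.452, 0.355], [0.491, 0.321], [0.457, 0.312]] [0.473 0.336]
[0.042 0.052 0.036 0.059]
handle [[0.504, -0.225], [0.503, -0.274]] [ 0.504 -0.25 ]
[0.049 0.049]
lid [[0.655, -0.148], [0.65, -0.369], [0.477, -0.361], [0.477, -0.137]] [ 0.565 -0.254]
[0.221 0.173 0.224 0.178]
meter [[0.612, 0.071], [0.671, 0.003], [0.56, -0.118], [0.491, -0.092]] [ 0.583 -0.034]
[0.089 0.164 0.074 0.202]
bottle [[0.76, -0.147]] [ 0.76  -0.147]
[0.]
```

Measured sizes agree: tray 120x94 mm, basket 163x107 mm, and a lid of plausible size. Tray +x points at about 96°. I'll move above the grip and turn 70.8° about the tool z.

```bash
cat >> h.py <<'E'
from scipy.spatial.transform import Rotation as R
def toolrot(yaw_x_deg):  # tool down, tool x at given world yaw
    return R.from_euler('z',yaw_x_deg,degrees=True)*R.from_euler('x',180,degrees=True)
def plan(pos,rot=None):
    s=sense(); r=R.from_quat(s['tool_rot'])
    print('t',round(s['t'],2),'tcp',s['tcp_pos'].round(4),'toolx',r.as_matrix()[:,0].round(3),'z',r.as_matrix()[:,2].round(3),'q',s['q'].round(2),'gap',round(s['finger_gap'],2))
    print('shift in tool axes now',r.inv().apply(np.array(pos)-s['tcp_pos']).round(4))
    if rot is not None: print('turn deg',(r.inv()*rot).as_rotvec(degrees=True).round(2),'shift after turn',rot.inv().apply(np.array(pos)-s['tcp_pos']).round(4))
def wpix(n_pose,u,v,z):
    p=camera_params('wrist'); pos,q=n_pose; T=np.eye(4); T[:3,:3]=R.from_quat(q).as_matrix(); T[:3,3]=pos
    M=T@p['mount']; d=M[:3,:3]@[(u-p['cx'])/p['fx'],(v-p['cy'])/p['fy'],1]; o=M[:3,3]
    return o+d*(z-o[2])/d[2]
E
python3 -m handwheel '[[[0,0,0,-0.0388,-0.0102,0.0067,0.5],[0,0,0,-0.0388,-0.0102,0.0067,0.5],[0,0,0,-0.0388,-0.0102,0.0067,0.5],[0,0,0,-0.0388,-0.0102,0.0067,0.5],[0,0,0,-0.0388,-0.0102,0.0067,0.5],[0,0,0,-0.0388,-0.0102,0.0067,0.5],[0,0,0,-0.0388,-0.0102,0.0067,0.5],[0,0,0,-0.0388,-0.0102,0.0067,0.5],[0,0,0,-0.0388,-0.0102,0.0067,0.5],[0,0,8.85,0,0,0,0.5],[0,0,8.85,0,0,0,0.5],[0,0,8.85,0,0,0,0.5],[0,0,8.85,0,0,0,0.5],[0,0,8.85,0,0,0,0.5],[0,0,8.85,0,0,0,0.5],[0,0,8.85,0,0,0,0.5],[0,0,8.85,0,0,0,0.5],[0,0,0,0,0,0,0.5],[0,0,0,0,0,0,0.5]]]' 90
python3 - <<'E'
from h import *
s=sense(); im=snap('wrist','w1.png')
np.save('w1.npy',np.r_[s['tcp_pos'],s['tool_rot']])
plan([.462,.439,.02],toolrot(96))
E
```

```text
t: 2.48
tcp_pos: [0.4617, 0.4391, 0.1707]
tool_rot: [0.668, 0.744, -0.0, -0.0]
force: [-0.3, 0.8, -0.1]
finger_gap: 0.5
gripper_force: 0.0
t 2.52 tcp [0.4618 0.4391 0.1708] toolx [-0.106  0.994 -0.   ] z [-0. -0. -1.] q [0.59 0.61 1.46 0.   1.07 0.48] gap 0.5
shift in tool axes now [-1.000e-04  3.000e-04  1.508e-01]
turn deg [-0.02  0.01  0.08] shift after turn [-1.000e-04  2.000e-04  1.508e-01]
```

View pics/w1.png

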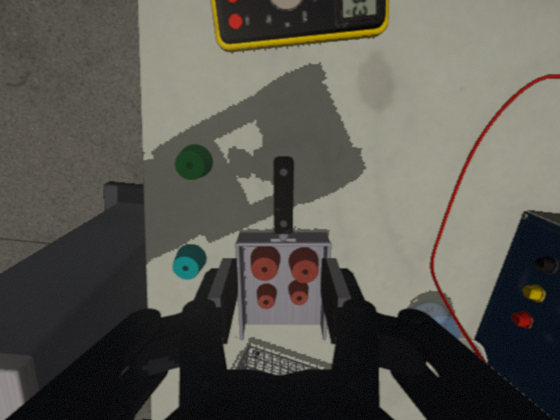

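The wrist view shows the grip upright at (283,157)–(283,233) and the pan with its four stoppers below it. The green and turquoise look-alikes at (194,160) and (188,260) are clear of the fingers.

```bash
python3 - <<'E'
from h import *
a=np.load('w1.npy'); P=(a[:3],a[3:])
e=[wpix(P,u,v,.0475) for u,v in[(283.5,157),(283.5,235)]]; print(np.round(e,3),np.mean(e,0).round(4),np.linalg.norm(e[0]-e[1]))
c=[wpix(P,u,v,.028) for u,v in[(239,234),(328,234)]]; print(np.round(c,3))
E
```

```text
[[0.462 0.479 0.047]
 [0.47  0.407 0.047]] [0.4661 0.4434 0.0475] 0.07253123492489955
[[0.427 0.395 0.028]
 [0.515 0.405 0.028]]
```

The grip measures 72.5 mm long, as given. I'll nudge 3 mm, descend, close, and lift a little.

```bash
python3 -m handwheel '[[[0,0,0,0.003,0.003,0.03,0.5],[0,0,0,0,0,0.03,0.5],[0,0,0,0,0,0.03,0.5],[0,0,0,0,0,0.03,0.5],[0,0,0,0,0,0.02,0.5],[0,0,0,0,0,0.011,0.5],[0,0,0,0,0,0,0.5],[0,0,0,0,0,0,0],[0,0,0,0,0,0,0],[0,0,0,0,0,0,0],[0,0,0,0,0,0,0],[0,0,0,0,0,0,0],[0,0,0,0,0,0,0],[0,0,0,0,0,0,0]]]' 100
```

```text
t: 4.28
tcp_pos: [0.4654, 0.4432, 0.0211]
tool_rot: [0.669, 0.743, 0.001, 0.0]
force: [0.2, 1.2, 6.7]
finger_gap: 0.188
gripper_force: 97.9
```

Gripped (gap 0.188 ≈ 16 mm, 98 N). Next, the pour poses, keeping the lip over the basket.

```bash
python3 - <<'E'
from h import *
yaw=73.5; h=np.array([np.cos(np.radians(yaw)),np.sin(np.radians(yaw)),0]); up=np.array([0,0,1])
C=np.array([.507,.161,0])
plan([.4654,.4432,.15])
prev=None
for th,d,z in[(0,.027,.085),(20,.025,.075),(30,.022,.065),(40,.020,.058),(50,.02,.055),(55,.02,.055)]:
    t=np.radians(th); L=C+d*h+z*up
    x=h*np.cos(t)+up*np.sin(t); zz=-h*np.sin(t)+up*np.cos(t)
    T=L+.17*x+.018*zz; rot=R.from_matrix(np.c_[x,np.cross(-zz,x),-zz])
    print(th,T.round(3)); 
    if prev: print('  shift in axes after turn',rot.inv().apply(T-prev[0]).round(4),'before turn',prev[1].inv().apply(T-prev[0]).round(4))
    else: plan(T,rot)
    prev=(T,rot)
E
```

```text
t 4.28 tcp [0.4654 0.4432 0.0211] toolx [-0.104  0.995  0.001] z [ 0.002  0.002 -1.   ] q [0.59 0.83 1.52 0.   0.79 0.48] gap 0.19
shift in tool axes now [ 1.000e-04  3.000e-04 -1.289e-01]
0 [0.563 0.35  0.103]
t 4.28 tcp [0.4654 0.4432 0.0211] toolx [-0.104  0.995  0.001] z [ 0.002  0.002 -1.   ] q [0.59 0.83 1.52 0.   0.79 0.48] gap 0.19
shift in tool axes now [-0.1029  0.0875 -0.0819]
turn deg [ 0.11 -0.1  22.48] shift after turn [-0.0618  0.1201 -0.0819]
20 [0.558 0.332 0.15 ]
  shift in axes after turn [-0.0012 -0.     -0.0505] before turn [-0.0184 -0.     -0.0471]
30 [0.553 0.315 0.166]
  shift in axes after turn [-0.0081 -0.     -0.0226] before turn [-0.0119 -0.     -0.0209]
40 [0.546 0.294 0.181]
  shift in axes after turn [-0.0066  0.     -0.0257] before turn [-0.0109  0.     -0.0242]
50 [0.54  0.272 0.197]
  shift in axes after turn [-0.0028 -0.     -0.0279] before turn [-0.0076 -0.     -0.0269]
55 [0.536 0.26  0.205]
  shift in axes after turn [-0.0009  0.     -0.0149] before turn [-0.0022  0.     -0.0147]
```

```bash
python3 -m handwheel '[[[0,0,0,0,0,-0.01,0],[0,0,0,0,0,-0.02,0],[0,0,0,0,0,-0.03,0],[0,0,0,0,0,-0.03,0],[0,0,0,0,0,-0.01,0],[0,0,4.5,0,0,0,0],[0,0,6,0,0,0,0],[0,0,6,0,0,0,0],[0,0,6,0,0,0,0],[0,0,0,-0.006,0.012,0,0],[0,0,0,-0.012,0.024,0,0],[0,0,0,-0.014,0.028,0,0],[0,0,0,-0.014,0.028,0,0],[0,0,0,-0.011,0.02,0.005,0],[0,0,0,-0.005,0.008,0.005,0],[0,0,0,0,0,0.008,0],[0,0,0,0,0,0,0]]]'
python3 - <<'E'
from h import *
plan([.563,.35,.103],toolrot(73.5))
a=snap('top','t2.png')[175:300,140:320]; b=snap('side','s2.png')[200:370,220:380]
cv2.imwrite('pics/c3.png',np.hstack([cv2.resize(a,(480,333)),cv2.resize(b,(313,333))])[:,:,::-1])
E
```

```text
t: 6.4
tcp_pos: [0.5602, 0.3492, 0.1006]
tool_rot: [0.801, 0.599, -0.002, -0.001]
force: [-0.2, 0.2, -2.0]
finger_gap: 0.192
gripper_force: 97.8
t 6.4 tcp [0.5602 0.3492 0.1006] toolx [ 0.283  0.959 -0.002] z [-0.003 -0.001 -1.   ] q [0.39 0.73 1.44 0.   0.98 0.68] gap 0.19
shift in tool axes now [ 0.0016  0.0025 -0.0024]
turn deg [-0.17  0.1   0.03] shift after turn [ 0.0016  0.0025 -0.0024]
```

View pics/c3.png

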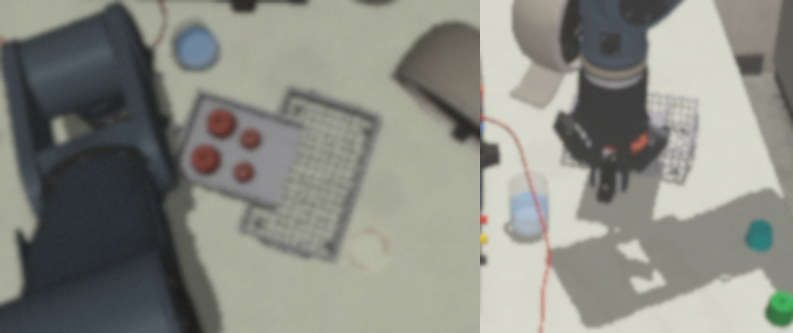

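The tray is level and lined up, with its lip over the near third of the basket and all four stoppers aboard. Next I'll tilt it.

```bash
python3 -m handwheel '[[[0,7,0,-0.003,0,-0.016,0],[0,7,0,-0.003,0,-0.016,0],[0,6,0,-0.003,0,-0.016,0],[0,2.5,0,-0.0023,0,-0.006,0],[0,2.5,0,-0.0023,0,-0.006,0],[0,2.5,0,-0.0023,0,-0.006,0],[0,2.5,0,-0.0023,0,-0.006,0],[0,2.5,0,-0.0023,0,-0.006,0],[0,2.5,0,-0.0023,0,-0.006,0],[0,2.5,0,-0.0023,0,-0.006,0],[0,2.5,0,-0.0023,0,-0.006,0],[0,2.5,0,-0.0013,0,-0.007,0],[0,2.5,0,-0.0013,0,-0.007,0],[0,2.5,0,-0.0013,0,-0.007,0],[0,2.5,0,-0.0013,0,-0.007,0],[0,0,0,0,0,0,0],[0,0,0,0,0,0,0],[0,0,0,0,0,0,0]]]'
python3 - <<'E'
from h import *
plan([.54,.272,.197])
a=snap('top','t3.png')[175:300,140:320]; b=snap('side','s3.png')[200:370,220:380]
cv2.imwrite('pics/c4.png',np.hstack([cv2.resize(a,(480,333)),cv2.resize(b,(313,333))])[:,:,::-1])
E
```

```text
t: 8.75
tcp_pos: [0.5401, 0.2758, 0.1983]
tool_rot: [0.726, 0.543, 0.339, -0.253]
force: [0.1, 0.3, -0.7]
finger_gap: 0.188
gripper_force: 98.0
t 8.75 tcp [0.5401 0.2758 0.1983] toolx [0.181 0.617 0.766] z [ 0.218  0.734 -0.643] q [-0.11  0.57  1.92  1.21  0.94 -0.73] gap 0.19
shift in tool axes now [-0.0034  0.001  -0.002 ]
```

View pics/c4.png

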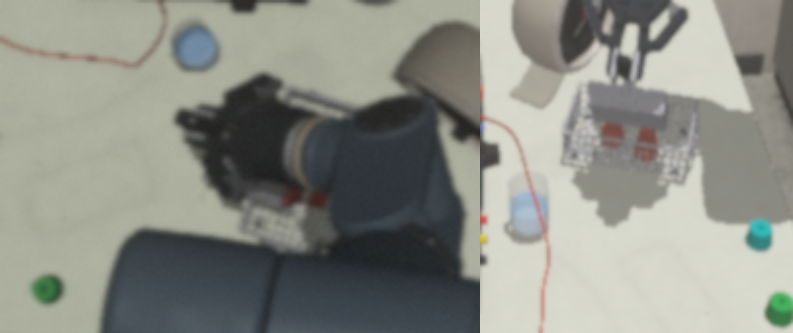

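In the side view the stoppers are in the basket below the tray (612,135), (648,145). I'll tilt a bit more to be sure, then lift and level out.

```bash
python3 -m handwheel '[[[0,4,0,-0.001,0,-0.01,0],[0,4,0,-0.001,0,-0.01,0],[0,0,0,0,0,0,0],[0,0,0,0,0,0,0],[0,0,0,0,0,0,0],[0,0,0,0.022,0,-0.014,0],[0,0,0,0.025,0,-0.016,0],[0,-8,0,0.01,0,0.008,0],[0,-8,0,0.01,0,0.01,0],[0,-8,0,0.01,0,0.012,0],[0,-8,0,0.014,0,0.012,0],[0,-8,0,0.014,0,0.012,0],[0,-8,0,0.014,0,0.012,0],[0,-8,0,0.014,0,0.01,0],[0,-2,0,0.01,0,0,0],[0,0,0,0.01,0,0,0],[0,0,0,0,0,0,0]]]'
python3 - <<'E'
from h import *
plan([.4654,.4432,.0211],toolrot(96))
a=snap('top','t4.png')[175:300,140:320]; b=snap('side','s4.png')[200:370,220:380]
cv2.imwrite('pics/c5.png',np.hstack([cv2.resize(a,(480,333)),cv2.resize(b,(313,333))])[:,:,::-1])
E
```

```text
t: 10.98
tcp_pos: [0.5717, 0.3839, 0.2467]
tool_rot: [0.801, 0.598, -0.0, -0.0]
force: [-0.7, -0.5, -2.0]
finger_gap: 0.187
gripper_force: 97.8
t 10.97 tcp [0.5717 0.3839 0.2467] toolx [0.284 0.959 0.   ] z [-0.001  0.    -1.   ] q [0.43 0.6  1.24 0.   1.3  0.72] gap 0.19
shift in tool axes now [ 0.0266 -0.1186  0.2256]
turn deg [-3.000e-02 -2.000e-02 -2.248e+01] shift after turn [ 0.07   -0.0995  0.2256]
```

View pics/c5.png

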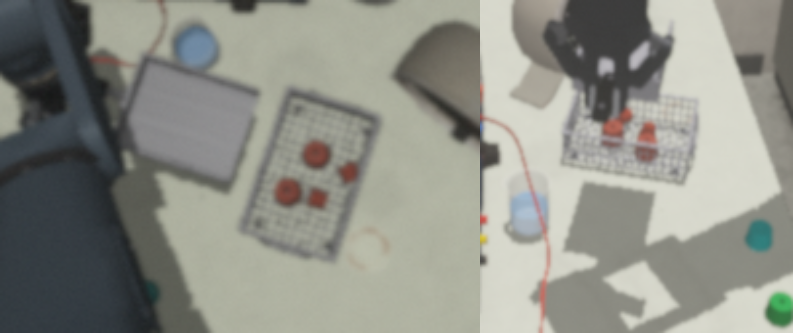

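All four stoppers are in the basket at (317,154), (288,192), (348,172), (317,199); the tray is empty and the basket and beaker haven't moved. I'll put the tray back where it stood.

```bash
python3 -m handwheel '[[[0,0,-7.5,0,0,0,0],[0,0,-7.5,0,0,0,0],[0,0,-7.5,0,0,0,0],[0,0,0,0.014,-0.02,0.01,0],[0,0,0,0.018,-0.025,0.02,0],[0,0,0,0.018,-0.025,0.03,0],[0,0,0,0.014,-0.02,0.03,0],[0,0,0,0.006,-0.0095,0.03,0],[0,0,0,0,0,0.03,0],[0,0,0,0,0,0.03,0],[0,0,0,0,0,0.02,0],[0,0,0,0,0,0.01,0],[0,0,0,0,0,0.006,0],[0,0,0,0,0,0.004,0],[0,0,0,0,0,0,0],[0,0,0,0,0,0,0]]]'
python3 - <<'E'
from h import *
plan([.4654,.4432,.0215],toolrot(96)); print(sense()['force'])
E
```

```text
t: 13.08
tcp_pos: [0.4662, 0.4429, 0.0274]
tool_rot: [0.669, 0.743, 0.001, 0.0]
force: [-0.0, 0.5, -0.9]
finger_gap: 0.187
gripper_force: 97.9
t 13.07 tcp [0.4662 0.4429 0.0274] toolx [-0.104  0.995  0.   ] z [ 0.001  0.001 -1.   ] q [0.59 0.82 1.52 0.   0.81 0.48] gap 0.19
shift in tool axes now [ 0.0004 -0.0008  0.0059]
turn deg [ 0.05 -0.03 -0.02] shift after turn [ 0.0004 -0.0008  0.0059]
[-0.0019176   0.4590895  -0.85716264]
```

```bash
python3 -m handwheel '[[[0,0,0,0,0,0.002,0],[0,0,0,0,0,0.002,0],[0,0,0,0,0,0.002,0],[0,0,0,0,0,0.001,0],[0,0,0,0,0,0,0],[0,0,0,0,0,0,0]]]'
```

```text
t: 13.82
tcp_pos: [0.4659, 0.443, 0.0209]
tool_rot: [0.669, 0.743, 0.0, 0.0]
force: [-2.7, 0.3, 4.8]
finger_gap: 0.185
gripper_force: 98.8
```

Tray down (4.8 N contact). I'll release, rise, and travel high to the cleaner.

```bash
python3 -m handwheel '[[[0,0,0,0,0,0,0.5],[0,0,0,0,0,0,0.5],[0,0,0,0,0,0,0.5],[0,0,0,0,0,-0.02,0.5],[0,0,0,0,0,-0.04,0.5],[0,0,0,0,0,-0.05,0.5],[0,0,0,0,0,-0.05,0.5],[0,0,0,0,0,-0.05,0.5],[0,0,0,0,0,-0.05,0.5]]]' && python3 -m handwheel '[[[0,0,0,-0.049,-0.0038,0,1],[0,0,0,-0.049,-0.0038,0,1],[0,0,0,-0.049,-0.0038,0,1],[0,0,0,-0.049,-0.0038,0,1],[0,0,0,-0.049,-0.0038,0,1],[0,0,0,-0.049,-0.0038,0,1],[0,0,0,-0.049,-0.0038,0,1],[0,0,0,-0.049,-0.0038,0,1],[0,0,0,-0.049,-0.0038,0,1],[0,0,0,-0.049,-0.0038,0,1],[0,0,0,-0.049,-0.0038,0,1],[0,0,0,-0.049,-0.0038,0,1],[0,0,0,-0.049,-0.0038,0,1],[0,0,0,-0.049,-0.0038,0,1],[0,0,0,0,0,0,1]]]' && python3 -m handwheel '[[[0,0,9.6,0,0,0,1],[0,0,9.6,0,0,0,1],[0,0,9.6,0,0,0,1],[0,0,9.6,0,0,0,1],[0,0,9.6,0,0,0,1],[0,0,9.6,0,0,0,1],[0,0,9.6,0,0,0,1],[0,0,9.6,0,0,0,1],[0,0,9.6,0,0,0,1],[0,0,9.6,0,0,0,1],[0,0,0,0,0,0,1],[0,0,0,0,0,0,1]]]'
python3 - <<'E'
from h import *
plan([.504,-.25,.144],toolrot(0))
s=sense(); w=snap('wrist','w2.png'); np.save('w2.npy',np.r_[s['tcp_pos'],s['tool_rot']])
a=snap('top','t5.png')[175:300,140:300]
cv2.imwrite('pics/c6.png',np.hstack([w,cv2.resize(a,(240,188)) if 0 else cv2.copyMakeBorder(cv2.resize(a,(240,188)),0,232,0,0,0)])[:,:,::-1])
E
```

```text
t: 14.95
tcp_pos: [0.4657, 0.4425, 0.2831]
tool_rot: [0.669, 0.743, 0.001, 0.0]
force: [1.4, -0.2, -0.3]
finger_gap: 0.505
gripper_force: 0.0
t: 16.82
tcp_pos: [0.4847, -0.2489, 0.2811]
tool_rot: [0.671, 0.741, -0.0, 0.002]
force: [-0.4, 0.3, 0.2]
finger_gap: 1.0
gripper_force: 0.0
t: 18.32
tcp_pos: [0.4844, -0.2445, 0.2804]
tool_rot: [1.0, 0.001, 0.0, 0.0]
force: [0.8, 0.2, -0.6]
finger_gap: 0.995
gripper_force: 0.0
t 18.32 tcp [ 0.4844 -0.2445  0.2804] toolx [1.    0.003 0.   ] z [ 0. -0. -1.] q [-0.67  0.36  1.58  0.    1.2   0.89] gap 1.0
shift in tool axes now [0.0195 0.0055 0.1364]
turn deg [ 0.01 -0.03  0.15] shift after turn [0.0196 0.0055 0.1364]
```

View pics/c6.png

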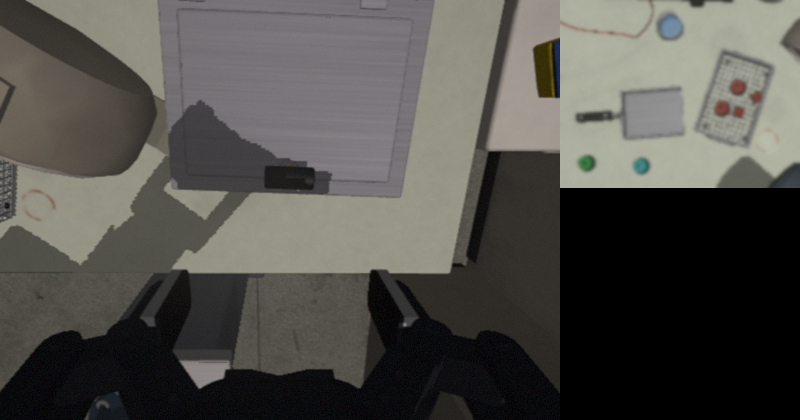

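The wrist view shows the T-handle bar at (265,177)–(315,179) and the lid's front edge from (172,188) to (402,197), i.e. the cleaner is turned slightly. The meter's edge ends at (155,110), clear of the gripper. In the top inset the tray is flat and empty on the bench and the basket holds the four stoppers.

```bash
python3 - <<'E'
from h import *
a=np.load('w2.npy'); P=(a[:3],a[3:])
e=np.array([wpix(P,u,v,.163) for u,v in[(265,177.5),(315,179.5)]]); print(e.round(4),e.mean(0).round(4),np.linalg.norm(e[0]-e[1]))
f=np.array([wpix(P,u,v,.133) for u,v in[(172,188),(402,197),(434,10),(159,0)]]); print(f.round(4)); 
for i in(0,1,2,3): d=f[(i+1)%4]-f[i]; print(np.degrees(np.arctan2(d[1],d[0])).round(2),np.linalg.norm(d).round(3))
m=e.mean(0); 
for yaw in(-2,): plan([m[0],m[1],.163-.019],toolrot(yaw))
E
```

```text
[[ 0.5085 -0.2323  0.163 ]
 [ 0.5068 -0.2752  0.163 ]] [ 0.5077 -0.2538  0.163 ] 0.04290556884699942
[[ 0.4914 -0.1411  0.133 ]
 [ 0.4826 -0.3643  0.133 ]
 [ 0.6408 -0.3701  0.133 ]
 [ 0.6474 -0.1475  0.133 ]]
-92.26 0.223
-2.11 0.158
88.3 0.223
177.66 0.156
t 18.43 tcp [ 0.4844 -0.2448  0.2801] toolx [1.    0.001 0.   ] z [ 0. -0. -1.] q [-0.67  0.36  1.58  0.    1.2   0.9 ] gap 1.0
shift in tool axes now [0.0232 0.009  0.1361]
turn deg [ 0.   -0.01  2.08] shift after turn [0.0235 0.0081 0.1361]
```

Bar length 43 mm and lid width 223 mm both check out. I'll descend onto the bar (4 mm deeper to allow for the pad swing) and close.

```bash
python3 -m handwheel '[[[0,0,2.1,0,0,0,1],[0,0,0,0.012,0.004,0.02,1],[0,0,0,0.011,0.004,0.03,1],[0,0,0,0,0,0.03,1],[0,0,0,0,0,0.03,1],[0,0,0,0,0,0.02,1],[0,0,0,0,0,0.01,1],[0,0,0,0,0,0,1]]]' 60 && python3 - <<'E'
from h import *
plan([.507,-.253,.14],toolrot(-2.1)); print(sense()['force'].round(1))
E
python3 -m handwheel '[[[0,0,0,0,0,0,0.6],[0,0,0,0,0,0,0.4],[0,0,0,0,0,0,0.2],[0,0,0,0,0,0,0],[0,0,0,0,0,0,0],[0,0,0,0,0,0,0]]]' 60
```

```text
t: 19.42
tcp_pos: [0.507, -0.2539, 0.1394]
tool_rot: [1.0, -0.019, -0.0, -0.0]
force: [-0.3, 0.9, 0.1]
finger_gap: 1.003
gripper_force: 0.0
t 19.43 tcp [ 0.507  -0.2539  0.1394] toolx [ 0.999 -0.037 -0.001] z [-0.001  0.001 -1.   ] q [-0.66  0.57  1.66  0.    0.91  0.95] gap 1.0
shift in tool axes now [-0.     -0.0009 -0.0006]
turn deg [-0.04  0.05 -0.04] shift after turn [-0.     -0.0009 -0.0006]
[-0.3  0.9  0.1]
t: 20.18
tcp_pos: [0.5073, -0.253, 0.1403]
tool_rot: [1.0, -0.019, 0.0, -0.001]
force: [-0.0, 5.4, 5.3]
finger_gap: 0.478
gripper_force: 63.2
```

```bash
python3 -m handwheel '[[[0,0,0,0.0038,0,-0.0129,0],[0,0,0,0.0049,0,-0.0126,0],[0,0,0,0.006,0,-0.0121,0],[0,0,0,0.0071,0,-0.0115,0],[0,0,0,0,0,0,0],[0,0,0,0,0,0,0]]]' 70
```

```text
t: 20.92
tcp_pos: [0.5283, -0.2538, 0.1893]
tool_rot: [1.0, -0.018, -0.001, -0.001]
force: [-2.1, 4.8, -5.0]
finger_gap: 0.476
gripper_force: 71.8
```

```bash
python3 -m handwheel '[[[0,0,0,0.008,0,-0.0108,0],[0,0,0,0.0089,0,-0.0101,0],[0,0,0,0.0097,0,-0.0093,0],[0,0,0,0.0106,0,-0.0084,0],[0,0,0,0.0112,0,-0.0075,0],[0,0,0,0.0118,0,-0.0064,0],[0,0,0,0,0,0,0],[0,0,0,0,0,0,0],[0,0,0,0,0,0,0]]]'
python3 - <<'E'
from h import *
plan([.5893,-.256,.242])
a=snap('side','s7.png')[130:330,180:400]; b=snap('wrist','w7.png')
cv2.imwrite('pics/c7.png',np.hstack([cv2.resize(a,(420,382)),cv2.resize(b,(380,285),interpolation=3)[:,:] if 0 else cv2.copyMakeBorder(cv2.resize(b,(380,285)),0,97,0,0,0)])[:,:,::-1])
E
```

```text
t: 22.05
tcp_pos: [0.5885, -0.256, 0.2423]
tool_rot: [1.0, -0.018, -0.001, -0.001]
force: [-3.4, 6.5, -4.4]
finger_gap: 0.477
gripper_force: 72.4
t 22.05 tcp [ 0.5885 -0.256   0.2423] toolx [ 0.999 -0.037 -0.002] z [-0.002  0.002 -1.   ] q [-0.58  0.54  1.37  0.    1.23  1.02] gap 0.48
shift in tool axes now [0.0008 0.     0.0003]
```

View pics/c7.png

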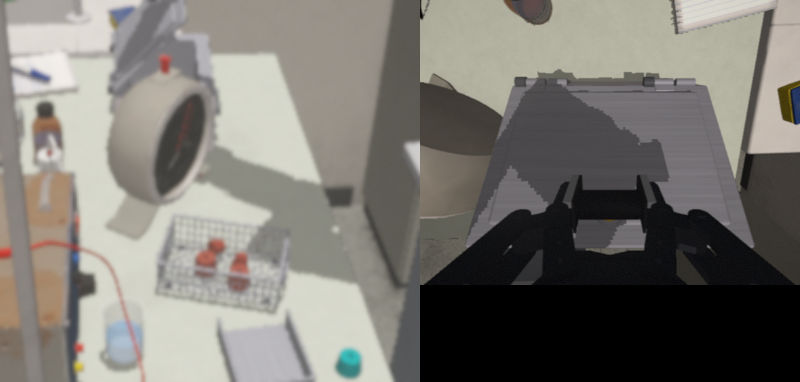

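The bar is pinched in the fingers at about (610,205) and the lid is raised. The tray, basket with stoppers, beaker and bottle are undisturbed. The measured chord (81 mm ahead, 102 mm up, 130 mm at a radius of 154.5 mm) gives 49.9°, so I'm handing in.

```bash
python3 -c "
from station import *
print(sign_off())"
```

```text
the job is handed in; nothing more can be done
None
```

The job is handed in: the four stoppers are in the basket, the empty tray is flat on the bench, and the arm is holding the lid at about 50° (49.9° worked out from the handle's travel), with the basket, bottle and beaker undisturbed in the pictures, after about 22 s of the 67 s allowed.

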